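# Clip the reference collimator into its stand and light it

### The arm

A 6-joint arm with a two-finger parallel gripper is mounted at the origin on the work surface. World frame = base frame: x ahead of the robot, y to its left, z up, the work surface at z = 0. Lengths are in m, angles in degrees, forces in N, time in s.
With the tool pointing down it reaches from about 0.25 to 0.725 m from the base axis. Payload 9.7 kg.
Tool frame: the origin (TCP) lies midway between the tips of the shut fingers; the grasp point (between the pads) lies bot.hold_point_z behind it (bot.hold_point_z is the distance from the TCP to the grasp point, in m); z points along the fingers, y is the line along which they close (so a half turn about z gives the same grasp; the last joint's range is limited). The gripper opens to 85 mm and grips with 20 to 120 N. Pads are 22 mm wide; open, the fingers measure 114 mm over their backs; the gripper's body (76 mm by 85 mm) begins 54 mm behind the grasp point. The pads swing forward as they close: fully open they stand 13 mm farther back than shut.
Start: joints at [0, 4.979, 10.078, 95.1, 0, 90], TCP at [0.55, -0, 0.196] pointing down, gripper open.
Joint ranges: [-179.16, 179.16], [-48.56, 103.87], [-65.8, 70.77], [-126.05, 130.52], [-82.76, 87.17], [-180, 180]. Speed limits (degrees/s): [127.2, 127.2, 147.25, 180, 180, 180].

### API

Orientations are given as [roll, pitch, yaw] about the fixed x, y, z axes, in that order (R = Rz(yaw) Ry(pitch) Rx(roll)).
In Python, from workcell import bot, camera, camera_model, ticket gives the robot as it stands.
- The arm moves only by the tool send_rows, never from a script. Its argument "targets" is text: rows parted by semicolons, each of 5 numbers parted by spaces: the shift along the tool's x, y, z in mm, then the turn about the tool's z in degrees, then the closure in counts, from 0 (fully open) to 255 (shut). A call has 1 to 20 rows; each row is the pose to reach, as a shift and turn from the pose commanded when the call began, along the tool's axes at that moment; what a row does not reach only later rows make up. A row lasts 1/8 s, in which the tool goes at most 62.5 mm and 10.7 degrees, less where a joint would pass 70% of its speed; a pose out of reach is approached as far as the arm can. A call with a gripper value outside its range is refused whole. The fingers move at their own pace and stop on an object; "newtons" is the grip in N (left out, the last holds). Time passes only in rows, so rows that repeat a pose let the fingers close. It gives the time, the measured TCP pose, the force, the opening and the grip force at its end, in the units of the state.
- bot.get_obs(): the state, without advancing time (a new reading comes with each control period).
- camera(name): name is "scene" or "side" or "wrist"; returns the picture (420x560x3 uint8, blue, green, red); there is no depth.
- camera_model(name): a dict with "K" (3x3 intrinsics, pixels), "dist_coeffs" ([k1, k2, p1, p2, k3] as OpenCV has them; the pictures are not rectified), "pose" (4x4, takes a point from camera to world coordinates); the wrist camera has in their place "T_tool_cam" (4x4, takes a point from camera to tool coordinates, whose origin is the TCP and whose axes are the flange's). Camera axes: x right, y down, z forward; pixel columns grow to the right and rows downward; lengths in m; the calibration is good to about 2 mm. A picture is of the moment at which its call begins: read the wrist's pose just before it. camera_model takes no time and is no camera call.
- ticket.job_done(): hands the job in; it is judged then, once.
The state is a dict: "time": time; "q": joint angles; "qd": joint speeds; "joint_efforts": joint torques, N m; "ee_pos": TCP position; "tcp_rot": TCP orientation; "wrist_force": force on the tool from outside, world axes, zero at the start; "torque": the same for the moment, N m; "opening": finger opening in m; "grasp_force": force on a finger pad.
Only numpy, scipy, OpenCV 4.12 (cv2) and the standard library are available. Lean on these libraries where they do the work, as an engineer would, in place of code of your own. Each camera call takes 0.05 s, during which the arm holds its last target. There are 200 camera calls.

### The job

Take the larger collimator tube from its rest and press it down into the two spring clips of the yellow stand until both have snapped over it and it is fully home, with the eyepiece facing the lamp house and the objective hood pointing away from it. Then throw the lamp's toggle lever all the way over to the other side, and leave the tube seated. Leave everything else on the bench where it is.

Things in the scene. Friction and masses are not known exactly. Their poses are not given: they have to be found in the camera images.
- tube: larger collimator tube, about 0.2 kg, yellow barrel 32 mm in diameter, level on the two V blocks of a grey rest, axis 45 mm above the bench. Origin on its axis midway between tube_fore and tube_aft, x towards the objective. Bare barrel x -52 to +52; black objective hood (40 mm dia., green lens) x +52 to +88; black collar (40 mm dia.) x -58 to -52; black eyepiece (22 mm dia.) x -76 to -58
- tube_fore (a point): point on the tube's axis, 40 mm from its origin towards the objective hood, where a clip takes it. The rest's V blocks (14 mm thick) are under the barrel 36 mm either side of the tube's origin, its base plate is 10 mm high: the barrel is free to grasp across its middle
- tube_aft (a point): point on the tube's axis, 40 mm from its origin towards the eyepiece, where the other clip takes it
- stand: fixed yellow stand. Origin on the bench below the midpoint of its two clips (at x +40 and -40 mm), x along the beam away from the lamp house, z up. Beam 70 mm wide, 20 mm high, x -185 to +100; nothing above it between the clips. Grey lamp house with round amber window (looks to +x, at the eyepiece): x -125 to -90, 46 mm wide, top at z 92 mm
- seat_fore (a point): where the tube's axis lies over the clip at stand x +40 when seated: z 62 mm; axes as the stand's. Clip: 14 mm long in x, V saddle between two sprung steel jaws whose rolled lips (4 mm radius, centres y +-17, z 72 mm) stand 26 mm apart and give way sideways; flared guides above, up to z 84 mm. Hood and collar stay just outside the clips, with 5 mm of play along x
- seat_aft (a point): the same for the clip at stand x -40, next to the lamp house. A tube laid in the mouths rests on the lips, axis about 20 mm above the seats. Pushed straight down it spreads the lips (roughly 4 to 8 N downward per clip, both 8 to 16 N) and snaps onto the saddles, its top then at z 78 mm and the lips holding it down
- switch (a joint): the lamp's toggle lever, on a grey block (50 mm along stand x, 70 mm along y, top at z 45 mm) at the stand's end beyond the lamp house; pivot at stand x -155, y 0, z 42 mm. 0 is off, leaning 0.5 rad to the stand's +y; 1.0 is on, leaning 0.5 rad to its -y. It stays where it is left; 1 to 2 N at its end moves it
- switch_tip (a point): centre of the black ball (26 mm diameter) at the end of the switch lever (10 mm steel rod), 60 mm from its pivot; about 95 mm above the bench when off or on, 102 mm half way
- slim_tube: a thinner and shorter yellow tube (24 mm diameter barrel, about 131 mm long with its ends) on the second V rest; it does not fit the clips and must stay there. Origin on its axis
- screwdriver: small screwdriver lying on the bench
- tribrach: dark steel tribrach, 100 mm across, 42 mm high
- plumb_weight: brass plumb weight, 44 mm across, 55 mm high
- tape_roll: white tape ring, 90 mm across, 25 mm high
- jar: amber jar with black cap, 56 mm across, 70 mm high
- eyepiece_case: black case 60 x 90 x 30 mm
- notebook: blue notebook 100 x 150 x 12 mm
Not all that is in view belongs to the job. What is shaped like the tube but pink or red is not meant.

How it is judged:
By the outcome, as a careful person would: the job done as asked, in the order asked, and still so for the second after the job is handed in, with the robot touching nothing.
It also fails if it takes over 58 s, if anything falls off the work surface, if the arm or the gripper's body presses on something with over 40 N, if the wrist force passes 120 N, or if a joint passes its speed limit or range.

## Working session

There is one attempt and no reset: what is moved stays moved. The work goes in short steps, Python scripts to look and compute and a tool call to move; the robot and the scene stay as the last step left them, time stands still between calls to the robot, and variables do not carry over. Pictures are saved under pics/ and viewed, at most 10 in all, crops included, and the job is handed in when it is done.

Besides the shell and the picture viewer there is one more tool, called as name(argument=value, ...), one argument or row to a line, values as JSON. send_rows: Moves the arm, as the interface text tells. Its arguments: {"type":"object","properties":{"targets":{"type":"string"},"newtons":{"type":"number"}},"required":["targets"]}

```bash
mkdir -p pics; ls; python3 - <<'E'
from workcell import bot,camera,camera_model
import cv2,numpy as np
o=bot.get_obs();print(o, bot.hold_point_z)
for n in("scene","side","wrist"):
    cv2.imwrite(f"pics/{n}0.png",camera(n))
    m=camera_model(n);print(n,{k:np.round(v,4).tolist() for k,v in m.items()})
E
```

```text
pics
{'time': 0.0, 'q': array([2.14546039e-03, 5.01110261e+00, 1.00358114e+01, 9.51006489e+01,
       2.04237097e-04, 9.00028833e+01]), 'qd': array([ 0.01143289,  0.01301624,  0.04229951, -0.04595487, -0.04177149,
       -0.07964277]), 'joint_efforts': array([ 7.68234549e-04, -5.20392072e+01,  4.64802504e+01,  1.63646933e-02,
        2.23589603e-05, -6.77332673e-05]), 'ee_pos': array([5.49724003e-01, 2.17259945e-05, 1.95395243e-01]), 'tcp_rot': array([-1.79924060e+02, -2.00415384e-04,  8.99992619e+01]), 'wrist_force': array([-0.06554211, -0.32126449,  0.99177728]), 'torque': array([0.02003625, 0.02081738, 0.03669146]), 'grasp_force': 0.0, 'opening': 0.08494885377779376} 0.0187
scene {'K': [[436.5373, 0.0, 271.8213], [0.0, 436.5373, 212.0476], [0.0, 0.0, 1.0]], 'dist_coeffs': [-0.0328, 0.0, 0.0, 0.0, 0.0], 'pose': [[-0.6914, 0.4555, -0.5608, 1.3375], [0.7225, 0.4299, -0.5415, 0.7727], [-0.0056, -0.7795, -0.6263, 0.9808], [0.0, 0.0, 0.0, 1.0]]}
side {'K': [[542.3865, 0.0, 279.2283], [0.0, 542.3865, 218.7725], [0.0, 0.0, 1.0]], 'dist_coeffs': [0.0683, 0.0, 0.0, 0.0, 0.0], 'pose': [[-0.9836, -0.1228, 0.132, 0.3433], [-0.1797, 0.6146, -0.7681, 1.1261], [0.0132, -0.7792, -0.6266, 0.9863], [0.0, 0.0, 0.0, 1.0]]}
wrist {'K': [[303.8438, 0.0, 277.7292], [0.0, 303.8438, 205.591], [0.0, 0.0, 1.0]], 'dist_coeffs': [0.0115, 0.0, 0.0, 0.0, 0.0], 'T_tool_cam': [[0.0008, -0.9515, -0.3078, 0.0777], [1.0, 0.0008, 0.0002, 0.0011], [0.0, -0.3078, 0.9515, -0.1777], [0.0, 0.0, 0.0, 1.0]]}
```

View pics/scene0.png

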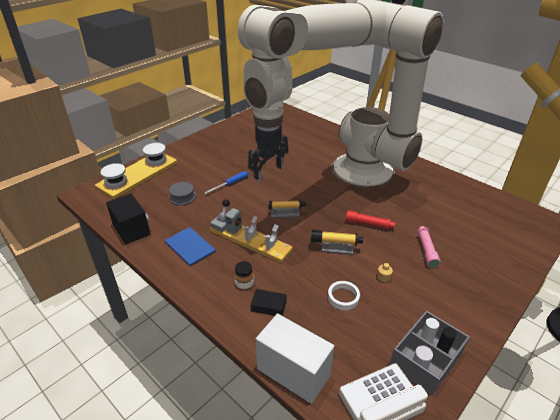

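View pics/side0.png

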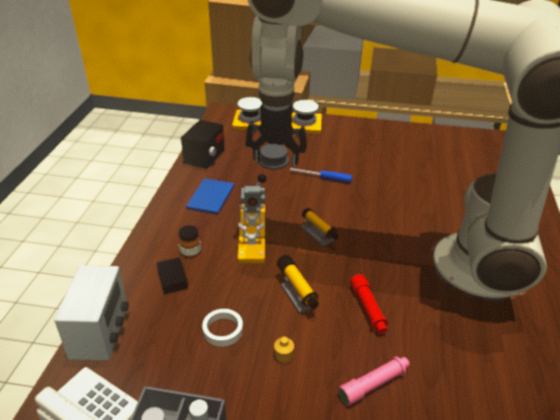

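Candidates for the tube in the scene view: the yellow tube at (337,240), a smaller yellow one at (286,208), a red one at (370,220) and a pink one at (428,247). I choose (337,240), which is the larger yellow tube, and check it in a close crop.

```bash
python3 - <<'E'
import cv2,numpy as np
a=cv2.imread("pics/scene0.png")[190:270,200:370]; b=cv2.imread("pics/side0.png")[165:320,225:350]
cv2.imwrite("pics/c1.png",cv2.resize(a,None,fx=4.7,fy=4.7,interpolation=cv2.INTER_CUBIC))
cv2.imwrite("pics/c2.png",cv2.resize(b,None,fx=3.8,fy=3.8,interpolation=cv2.INTER_CUBIC))
E
```

```text
(no output)
```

View pics/c1.png

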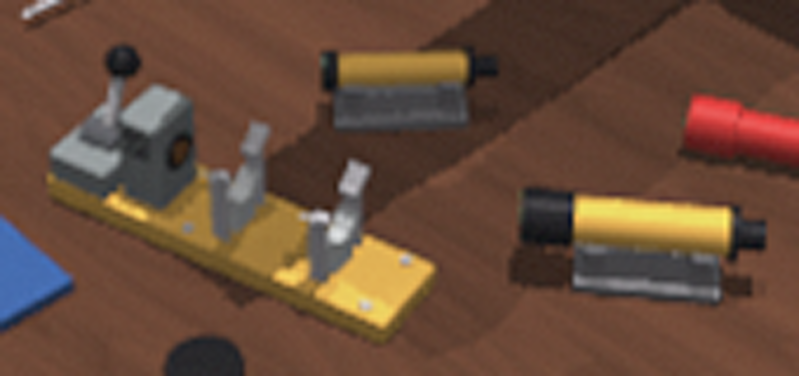

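View pics/c2.png

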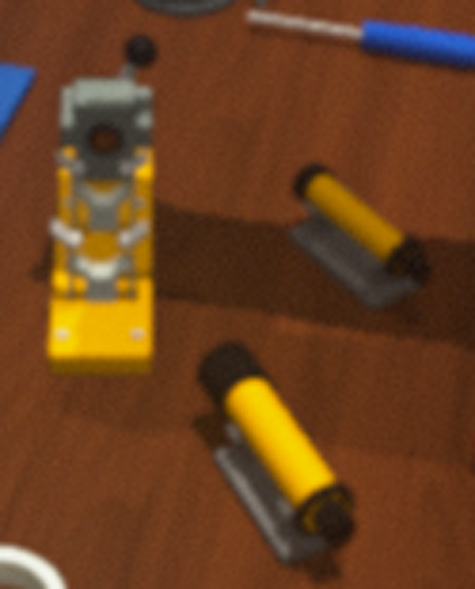

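The crops show the large yellow tube, with hood at c1 (545,215) and eyepiece at (750,235). The stand's lamp house is at the far end and the lever ball at c1 (122,60) and c2 (140,50).

```bash
cat > h.py <<'E'
import numpy as np,cv2
from workcell import bot,camera,camera_model
from scipy.spatial.transform import Rotation as R
def Ttool():
    o=bot.get_obs();T=np.eye(4);T[:3,:3]=R.from_euler('xyz',o['tcp_rot'],degrees=True).as_matrix();T[:3,3]=o['ee_pos'];return T
def ray(m,uv,T=None):
    T=m['pose'] if T is None else T@m['T_tool_cam']
    n=cv2.undistortPoints(np.array([[uv]],float),np.array(m['K']),np.array(m['dist_coeffs']))[0,0]
    return np.array(T)[:3,3],np.array(T)[:3,:3]@np.array([*n,1])
def plane(m,uv,z,T=None):
    o,d=ray(m,uv,T);return o+d*(z-o[2])/d[2]
def proj(m,P,T=None):
    T=np.array(m['pose']) if T is None else T@m['T_tool_cam']
    I=np.linalg.inv(T);p,_=cv2.projectPoints(np.atleast_2d(P).astype(float),cv2.Rodrigues(I[:3,:3])[0],I[:3,3],np.array(m['K']),np.array(m['dist_coeffs']));return p[:,0]
E
python3 - <<'E'
from h import *
s,d=camera_model('scene'),camera_model('side')
c1=lambda u,v:(200+u/4.7-.4,190+v/4.7-.4); c2=lambda u,v:(225+u/3.8-.4,165+v/3.8-.4)
np.set_printoptions(precision=4,suppress=True)
for n,a,b,z in [('hoodborder',(573,218),(247,392),.045),('collar',(732,228),(315,505),.045),('ball',(122,60),(140,50),.095),
 ('cornR',(435,265),(153,352),.02),('cornL',(383,328),(48,352),.02),('farL',(50,180),None,.02)]:
    print(n,plane(s,c1(*a),z),plane(d,c2(*b),z) if b else '')
E
```

```text
hoodborder [0.4787 0.1639 0.045 ] [0.4812 0.1588 0.045 ]
collar [0.4127 0.2486 0.045 ] [0.4236 0.2492 0.045 ]
ball [ 0.613  -0.1412  0.095 ] [ 0.6154 -0.1423  0.095 ]
cornR [0.5579 0.1093 0.02  ] [0.5548 0.1067 0.02  ]
cornL [0.6266 0.1246 0.02  ] [0.6254 0.1206 0.02  ]
farL [ 0.6811 -0.15    0.02  ]
```

send_rows(
  targets="50 -25 10 -9 0;102 -50 20 -18 0;154 -75 30 -27 0;205 -101 40 -35 0;205 -101 40 -35 0;205 -101 40 -35 0",
  newtons=70,
)

```text
time: 0.9
ee_pos: [0.449, 0.2049, 0.1561]
tcp_rot: [-180.0, 0.0, 125.0]
wrist_force: [-0.4, -0.4, -0.3]
opening: 0.0854
grasp_force: 0.0
```

```bash
python3 - <<'E'
from h import *
import pickle
T=Ttool();im=camera('wrist');o=bot.get_obs();print(o['ee_pos'],o['tcp_rot'],o['q'],o['time'])
pickle.dump(T,open('T1.pkl','wb'));cv2.imwrite('pics/w1.png',im)
E
```

```text
[0.44936481 0.20446057 0.1562024 ] [1.79997269e+02 1.67181862e-02 1.24927190e+02] [ 2.44758327e+01 -3.37923696e+00 -2.80111543e+00  9.05724029e+01
 -1.59453644e-02  7.95486411e+01] 0.95
```

View pics/w1.png

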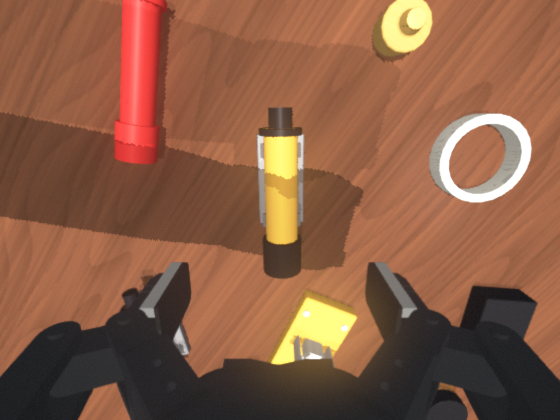

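The wrist view shows the eyepiece end at (280,108), the collar edge at (281,136), the barrel/hood edge at (283,241), and the stand's front end at (320,300).

```bash
python3 - <<'E'
from h import *
import pickle
T=pickle.load(open('T1.pkl','rb'));m=camera_model('wrist')
im=cv2.imread('pics/w1.png');hsv=cv2.cvtColor(im,cv2.COLOR_BGR2HSV)
M=((hsv[...,0]>18)&(hsv[...,0]<34)&(hsv[...,1]>170)&(hsv[...,2]>120)).astype(np.uint8);M[:110]=0;M[255:]=0;M[:,:240]=0;M[:,330:]=0
ys=np.where(M.any(1))[0];print('rows',ys[[0,-1]])
for r in (145,160,200,225,238):
    x=np.where(M[r])[0];print(r,x.min(),x.max())
# barrel ends: top edge seen at z~.06 (ring border), axis sides
a=np.array([plane(m,(281.2,ys[0]),.055,T),plane(m,(282.5,ys[-1]),.055,T)]);print(a,np.linalg.norm(a[0]-a[1]))
xs=lambda r:(np.where(M[r])[0].min()+np.where(M[r])[0].max())/2
p=plane(m,(xs(145),145),.045,T);q=plane(m,(xs(238),238),.045,T);print(p,q,np.degrees(np.arctan2(*(p-q)[1::-1])))
print('tool shift of mid',np.linalg.inv(T)@np.r_[a.mean(0),1])
E
```

```text
rows [136 243]Traceback (most recent call last):
  File "<stdin>", line 8, in <module>
    return umr_minimum(a, axis, None, out, keepdims, initial, where)
ValueError: zero-size array to reduction operation minimum which has no identity
```

```bash
python3 - <<'E'
from h import *
import pickle
T=pickle.load(open('T1.pkl','rb'));m=camera_model('wrist')
im=cv2.imread('pics/w1.png');hsv=cv2.cvtColor(im,cv2.COLOR_BGR2HSV)
M=((hsv[...,0]>15)&(hsv[...,0]<36)&(hsv[...,1]>150)&(hsv[...,2]>60)).astype(np.uint8);M[:110]=0;M[255:]=0;M[:,:240]=0;M[:,330:]=0
n,l,st,_=cv2.connectedComponentsWithStats(M);k=1+st[1:,4].argmax();print(st[k]);M=l==k
r=np.arange(st[k][1]+6,st[k][1]+st[k][3]-6)
c=np.array([np.where(M[i])[0][[0,-1]].mean() for i in r]);f=np.polyfit(r,c,1);print(f,np.std(c-np.polyval(f,r)))
t,b=st[k][1],st[k][1]+st[k][3]
p,q=[plane(m,(np.polyval(f,v),v),.045,T) for v in (t,b)]
print(p,q,'yaw',np.degrees(np.arctan2(*(p-q)[1::-1])))
for z in (.045,.055,.061):
  a=np.array([plane(m,(np.polyval(f,v),v),z,T) for v in (t,b)]);print(z,np.linalg.norm(a[0]-a[1]),(np.linalg.inv(T)@np.r_[a.mean(0),1])*1000)
E
```

```text
[ 264  136   34  109 2551]
[1.53258468e-02 2.77974687e+02] 0.15697865227021446
[0.42126648 0.24874098 0.045     ] [0.48673378 0.15888288 0.045     ] yaw 126.07570095474141
0.045 0.11117754490100203 [  -3.7523043     3.46321649  111.08556718 1000.        ]
0.055 0.10732721084903948 [-9.48004257e-01  3.35454953e+00  1.01084783e+02  1.00000000e+03]
0.061 0.10501701041786199 [7.34575771e-01 3.28934935e+00 9.50843129e+01 1.00000000e+03]
```

send_rows(
  targets="1 3.4 50 -1 0;1 3.4 100 -1 0;1 3.4 125 -1 0;1 3.4 132 -1 0;1 3.4 132 -1 0;1 3.4 132 -1 200;1 3.4 132 -1 255;1 3.4 132 -1 255;1 3.4 132 -1 255;1 3.4 132 -1 255;1 3.4 132 -1 255;1 3.4 132 -1 255",
  newtons=70,
)

```text
time: 2.45
ee_pos: [0.4517, 0.2079, 0.0256]
tcp_rot: [179.9, 0.0, 126.0]
wrist_force: [-1.6, -2.2, 11.3]
opening: 0.0003
grasp_force: 5.7
```

```bash
python3 - <<'E'
from h import *
a=camera('wrist');b=camera('side')[140:360,200:420];c=camera('scene')[150:290,230:430]
cv2.imwrite('pics/x1.png',np.hstack([a[:420,120:440],cv2.resize(np.vstack([cv2.resize(b,(300,300)),cv2.resize(c,(300,210))]),(300,420))]))
print(bot.get_obs())
E
```

```text
{'time': 2.6, 'q': array([ 2.47273363e+01, -2.15732248e+00, -1.60699374e+01,  7.59885323e+01,
       -1.29062115e-02,  7.87250801e+01]), 'qd': array([ 0.02040147, -0.0321496 ,  0.03257295,  0.03655288, -0.04907813,
        0.02783739]), 'joint_efforts': array([ 2.84659853e-01, -3.87498915e+01,  4.24074697e+01, -1.49815008e+00,
        1.64047298e-01, -2.47182516e-04]), 'ee_pos': array([0.45168448, 0.20793339, 0.02560272]), 'tcp_rot': array([1.79905578e+02, 3.19844852e-02, 1.26002219e+02]), 'wrist_force': array([-2.73453638, -1.22498029, 10.74310519]), 'torque': array([-0.50606436,  0.66935368,  0.00577924]), 'grasp_force': 5.696013830602169, 'opening': -3.009841187230389e-05}
```

View pics/x1.png

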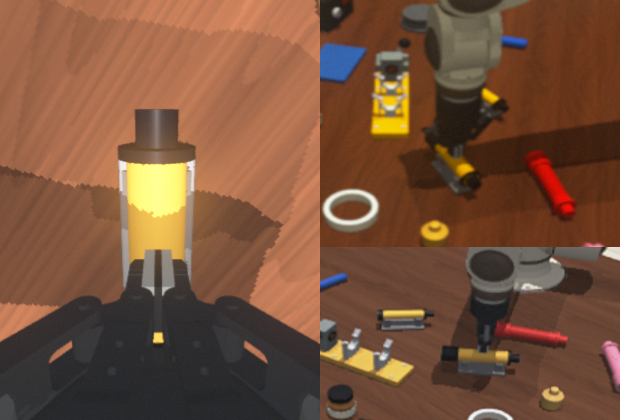

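Something is wrong: the fingers read shut while the tube looks still in its rest. I'll open slowly in place, then reassess.

send_rows(
  targets="0 0 0 0 200;0 0 0 0 150;0 0 0 0 100;0 0 0 0 0;0 0 0 0 0;0 0 0 0 0;0 0 0 0 0",
)

```text
time: 3.48
ee_pos: [0.4511, 0.2077, 0.024]
tcp_rot: [-180.0, -0.0, 126.0]
wrist_force: [0.2, 0.3, -0.4]
opening: 0.0856
grasp_force: 0.0
```

```bash
python3 - <<'E'
from h import *
print(bot.get_obs())
a=camera('wrist');b=camera('side')[225:325,260:340]
cv2.imwrite('pics/x2.png',np.hstack([a,cv2.resize(b,(240,420)[::1])]))
E
```

```text
{'time': 3.475, 'q': array([ 2.47233591e+01, -2.07262905e+00, -1.61702107e+01,  7.59179210e+01,
       -4.04239245e-04,  7.87268301e+01]), 'qd': array([ 0.0265114 , -0.06843171,  0.09957184,  0.08871239,  0.00189507,
       -0.04897974]), 'joint_efforts': array([ 4.56482730e-04, -4.40160942e+01,  4.63053024e+01,  6.23810483e-03,
       -1.32782020e-04, -4.57012766e-05]), 'ee_pos': array([0.4511258 , 0.20771507, 0.0239717 ]), 'tcp_rot': array([-1.79984717e+02, -2.63412269e-03,  1.25996529e+02]), 'wrist_force': array([ 0.21994814,  0.3410808 , -0.44370384]), 'torque': array([-0.05119007, -0.01487611, -0.0252951 ]), 'grasp_force': 0.0, 'opening': 0.08558508367511729}
```

View pics/x2.png

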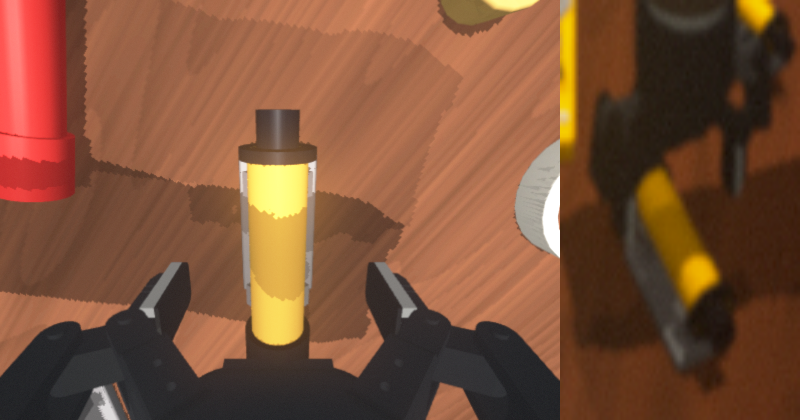

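The pads' image size puts the open tips about 50 mm behind the reported TCP. When shut, they stood on top of the barrel at z≈61 with the TCP reading 25. So the real fingertips sit about 36 mm higher than the reported TCP, and the tube hasn't moved. I'll go lower in small steps, watching the force.

send_rows(
  targets="0 0 6 0 0;0 0 12 0 0;0 0 18 0 0;0 0 24 0 0;0 0 24 0 0",
)

```text
time: 4.2
ee_pos: [0.4508, 0.2076, -0.0006]
tcp_rot: [-179.9, -0.0, 126.0]
wrist_force: [-0.4, -0.8, -0.4]
opening: 0.0854
grasp_force: 0.0
```

send_rows(
  targets="0 0 6 0 0;0 0 12 0 0;0 0 12 0 0;0 0 12 0 100;0 0 12 0 140",
)

```text
time: 4.82
ee_pos: [0.4514, 0.2078, -0.0117]
tcp_rot: [180.0, 0.0, 126.0]
wrist_force: [0.4, 0.0, -1.3]
opening: 0.0517
grasp_force: 0.0
```

```bash
python3 - <<'E'
from h import *
o=bot.get_obs();print(o['ee_pos'],o['wrist_force'],o['opening'],o['grasp_force'])
a=camera('wrist')
cv2.imwrite('pics/x3.png',a)
E
```

```text
[ 0.45137222  0.2078201  -0.0116984 ] [ 0.40542208  0.0109436  -1.29350052] 0.0516990337057897 0.0
```

View pics/x3.png

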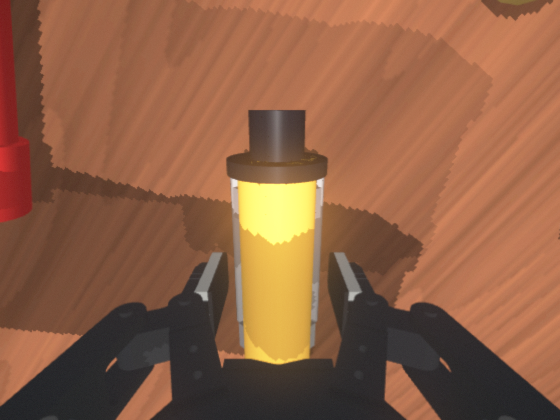

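The pads now straddle the barrel with their tips at about z 35 mm: left pad at (218,258), right pad at (345,258), tube between them. I'll go 3 mm lower and close.

send_rows(
  targets="0 0 3 0 150;0 0 3 0 200;0 0 3 0 255;0 0 3 0 255;0 0 3 0 255;0 0 3 0 255",
  newtons=70,
)

```text
time: 5.62
ee_pos: [0.4509, 0.2075, -0.015]
tcp_rot: [-180.0, 0.0, 126.0]
wrist_force: [-3.8, -2.7, 4.0]
opening: 0.0305
grasp_force: 69.0
```

send_rows(
  targets="0 0 -40 0 255;0 0 -80 0 255;-10 -3 -115 -8 255;-30 -9 -115 -18 255;-50 -14 -115 -28 255;-70 -20 -115 -38 255;-90 -25 -115 -48 255;-110 -30 -115 -58 255;-130 -35 -115 -68 255;-150 -40 -115 -78 255;-165 -44 -115 -88 255;-180 -48 -115 -98 255;-195 -51 -115 -108 255;-205 -53 -115 -118 255;-211 -54 -115 -128 255;-211 -54 -115 -138 255;-211 -54 -115 -148 255;-211 -54 -115 -155 255;-211 -54 -115 -155.4 255;-211 -54 -115 -155.4 255",
)

```text
time: 8.12
ee_pos: [0.5316, 0.0054, 0.0998]
tcp_rot: [180.0, 0.0, -78.7]
wrist_force: [-1.1, 0.1, -1.7]
opening: 0.0306
grasp_force: 69.9
```

```bash
python3 - <<'E'
from h import *
import pickle
T=Ttool();a=camera('wrist');o=bot.get_obs();print(o['ee_pos'],o['tcp_rot'],o['q'],o['opening'],o['grasp_force'],o['time'])
pickle.dump(T,open('T2.pkl','wb'));cv2.imwrite('pics/w2.png',a)
E
```

```text
[0.53163274 0.00540834 0.09992692] [-1.79997629e+02  6.41653821e-03 -7.87213884e+01] [ 5.78791800e-01  1.61335733e+00 -4.07572634e+00  8.43097777e+01
  6.74521414e-03 -1.00699820e+02] 0.03036913411967618 69.90171074867249 8.175
```

View pics/w2.png

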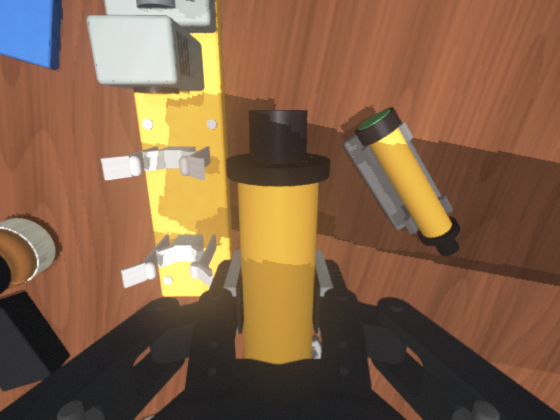

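The wrist view shows the held tube (eyepiece up at (278,130)) and the stand on the left: lamp house top at (135,50), clips at (175,162) and (180,262), beam's near end at row 296. I'll fit the stand pose to the beam edges.

```bash
cat > fit.py <<'E'
from h import *
import pickle
from scipy.optimize import least_squares
T=pickle.load(open('T2.pkl','rb'));m=camera_model('wrist')
hsv=cv2.cvtColor(cv2.imread('pics/w2.png'),cv2.COLOR_BGR2HSV)
M=(hsv[...,0]>19)&(hsv[...,0]<36)&(hsv[...,1]>140)&(hsv[...,2]>70)
M[:,235:]=0
L=[];Rr=[];E=[]
for r in list(range(100,135))+list(range(185,235)):
    x=np.where(M[r])[0]; L.append((x[0],r)); Rr.append((x[-1]+1,r))
for c in range(172,198):
    y=np.where(M[:,c])[0];E.append((c,y[-1]+1))
L,Rr,E=map(np.array,(L,Rr,E))
print(L[::12].tolist(),Rr[::12].tolist(),E[::6].tolist())
P=lambda A:np.array([plane(m,p,.02,T)[:2] for p in A])
l,r,e=map(P,(L,Rr,E))
def res(p):
    c,s=np.cos(p[2]),np.sin(p[2])
    f=lambda A:((A-p[:2])@[[c,-s],[s,c]])
    return np.r_[f(l)[:,1]+.035,f(r)[:,1]-.035,f(e)[:,0]-.1]*1000
s=least_squares(res,[.611,.017,np.radians(101.4)],loss='soft_l1');n=len(L)
print(s.x[:2],np.degrees(s.x[2]));q=res(s.x)
print('rms/mean L,R,E',[ (round(v.mean(),2),round(v.std(),2)) for v in (q[:n],q[n:2*n],q[2*n:])])
c,si=np.cos(s.x[2]),np.sin(s.x[2])
W=lambda x,y,z:[s.x[0]+c*x-si*y,s.x[1]+si*x+c*y,z]
pts={'lipc fore':(40,0,46),'house ftl':(-90,-23,92),'house ftr':(-90,23,92),'house btl':(-125,-23,92),'house btr':(-125,23,92),'lip a-':(-40,-17,72),'lip a+':(-40,17,72),'lip f-':(40,-17,72),'lip f+':(40,17,72),'ball':(-155,28.8,94.7)}
for k,v in pts.items():print(k,proj(m,W(*np.array(v)/1000),T)[0].round(1))
d=camera_model('side');sc=camera_model('scene')
b=W(-.155,.0288,.0947);print('ball c2',((proj(d,b)[0]-[225,165]+.4)*3.8),'c1',((proj(sc,b)[0]-[200,190]+.4)*4.7))
t=np.r_[W(0,0,.002),1];print('stand origin in tool mm',(np.linalg.inv(T)@t*1000).round(1))
# tube in gripper: collar/hood edges
E
python3 fit.py
```

```text
[[135, 100], [137, 112], [139, 124], [164, 186], [149, 198], [151, 210], [177, 222], [155, 234]] [[220, 100], [221, 112], [222, 124], [228, 186], [226, 198], [217, 210], [196, 222], [179, 234]] [[172, 239], [178, 296], [184, 296], [190, 296], [196, 296]]
[0.61113583 0.01752439] 101.22223487758448
rms/mean L,R,E [(np.float64(4.1), np.float64(6.92)), (np.float64(-7.78), np.float64(11.42)), (np.float64(-2.31), np.float64(11.73))]
lipc fore [183.2 252.8]
house ftl [96.2 81.5]
house ftr [178.1  82. ]
house btl [83.6  9.7]
house btr [171.2  10.4]
lip a- [135.6 163.6]
lip a+ [185.8 163.7]
lip f- [150.5 268.3]
lip f+ [195.4 268.3]
ball [174.4 -62.5]
ball c2 [142.48780565  52.28701827] c1 [122.94978183  60.97967301]
stand origin in tool mm [   3.6  -80.3   97.8 1000. ]
```

```bash
sed -i "s/list(range(100,135))+list(range(185,235))/list(range(100,135))+list(range(188,204))/; s/range(172,198)/range(178,198)/" fit.py; cat >> fit.py <<'E'
# held tube: collar/barrel border & axis
M=(hsv[...,0]>12)&(hsv[...,0]<36)&(hsv[...,1]>140)&(hsv[...,2]>60);M[:,:230]=0;M[:,330:]=0
for r in (195,220,245):
    x=np.where(M[r])[0];print('tube',r,x[0],x[-1],(np.linalg.inv(T)@np.r_[plane(m,((x[0]+x[-1])/2,r),T[2,3]+.06,T),1]*1000).round(1))
for z in (.060,.076):
  print('collar border x',z,(np.linalg.inv(T)@np.r_[plane(m,(278,np.where(M[:,278])[0][0]),T[2,3]+z,T),1]*1000).round(1))
E
python3 fit.py
```

```text
[[135, 100], [137, 112], [139, 124], [148, 189], [159, 201]] [[220, 100], [221, 112], [222, 124], [226, 189], [226, 201]] [[178, 296], [184, 296], [190, 296], [196, 296]]
[0.61085696 0.01746571] 101.49850879101088
rms/mean L,R,E [(np.float64(3.52), np.float64(6.64)), (np.float64(-1.29), np.float64(0.79)), (np.float64(-0.0), np.float64(0.03))]
lipc fore [183.7 252.8]
house ftl [96.  81.7]
house ftr [177.8  81.8]
house btl [83.   9.9]
house btr [170.6  10.2]
lip a- [135.7 163.7]
lip a+ [186.  163.6]
lip f- [151.2 268.4]
lip f+ [196.  268.2]
ball [173.4 -62.9]
ball c2 [141.88020138  52.1803017 ] c1 [122.39646022  61.25236787]
stand origin in tool mm [   3.6  -80.    97.8 1000. ]
tube 195 230 321 [  46.6   -1.8  -60.  1000. ]
tube 220 230 329 [ 3.58e+01 -1.00e-01 -6.00e+01  1.00e+03]
tube 245 230 316 [  24.5   -2.9  -60.  1000. ]
collar border x 0.06 [ 5.03e+01 -8.00e-01 -6.00e+01  1.00e+03]
collar border x 0.076 [ 5.43e+01 -8.00e-01 -7.60e+01  1.00e+03]
```

```bash
cat > g.py <<'E'
from h import *
import pickle
m=camera_model('wrist')
def mk(p,yaw):
    T=np.eye(4);T[:3,:3]=R.from_euler('xyz',[180,0,yaw],degrees=True).as_matrix();T[:3,3]=p;return T
sets={'w1':(pickle.load(open('T1.pkl','rb')),None),'x3':(mk([.4514,.2078,-.0117],126.0),None),'w2':(pickle.load(open('T2.pkl','rb')),None)}
for n,(T,_) in sets.items():
    g=cv2.imread(f'pics/{n}.png').astype(int);col=g[:,270:287].mean(1);d=np.abs(np.diff(col,axis=0)).sum(1)
    print(n,[(int(i),int(d[i])) for i in np.argsort(d)[::-1][:12] if i<260])
    ax={'w1':.045,'x3':.045,'w2':T[2,3]+.060}[n]
    zt=T[2,3]-ax  # tool z of axis
    for a in (-2,0,2,4):
        f=[(76,11),(58,20),(52,20),(-52,16),(-88,20)]
        print(a,[round(float(proj(m,[(x+a)/1000,0,zt-r/1000],np.eye(4))[0][1]),1) for x,r in f])
g=cv2.imread('pics/w2.png').astype(int)
for c in(120,150):
    d=np.abs(np.diff(g[:100,c-3:c+4].mean(1),axis=0)).sum(1);print('house',c,[(int(i),int(d[i])) for i in np.argsort(d)[::-1][:6]])
E
python3 g.py
```

```text
w1 [(136, 205), (243, 172), (135, 115), (244, 84), (242, 66), (107, 59), (106, 40)]
-2 [114.8, 136.8, 143.8, 249.9, 284.0]
0 [112.4, 134.4, 141.5, 248.1, 282.2]
2 [110.0, 132.0, 139.1, 246.3, 280.5]
4 [107.6, 129.6, 136.8, 244.4, 278.8]
x3 [(183, 183), (109, 97), (182, 82), (166, 58), (161, 49), (242, 31), (243, 29), (165, 25), (241, 24)]
-2 [125.6, 181.8, 198.6, 412.1, 476.1]
0 [119.7, 176.0, 193.1, 408.8, 473.2]
2 [113.7, 170.1, 187.4, 405.5, 470.3]
4 [107.6, 164.2, 181.8, 402.2, 467.4]
w2 [(185, 159), (186, 125), (109, 63), (110, 47), (122, 42), (184, 33), (123, 30)]
-2 [126.2, 184.1, 201.4, 419.1, 484.3]
0 [120.1, 178.1, 195.7, 415.8, 481.4]
2 [113.9, 172.1, 189.9, 412.5, 478.4]
4 [107.6, 166.0, 184.1, 409.1, 475.5]
house 120 [(83, 122), (82, 84), (84, 76), (14, 70), (15, 53), (13, 51)]
house 150 [(8, 173), (7, 158), (14, 158), (93, 126), (3, 121), (83, 104)]
```

All three wrist pictures agree that the tube sits 3.5 mm along tool x in the grip, and the stand is at the same x. Only a lateral shift of −81.4 mm is needed. I'll move over and stop just above the lips.

send_rows(
  targets="0 -40 0 0 255;0 -81.4 0 0 255;0 -81.4 0 0 255;0 -81.4 25 0 255;0 -81.4 50 0 255;0 -81.4 65 0 255;0 -81.4 72 0 255;0 -81.4 72 0 255",
)

```text
time: 9.18
ee_pos: [0.6112, 0.0214, 0.0283]
tcp_rot: [180.0, -0.0, -78.6]
wrist_force: [-0.1, 0.7, -1.9]
opening: 0.0304
grasp_force: 70.4
```

```bash
python3 - <<'E'
from h import *
o=bot.get_obs();print(o['ee_pos'],o['wrist_force'],o['torque'])
a=cv2.resize(camera('side')[150:290,210:310],(400,560));c=cv2.resize(camera('scene')[185:275,200:300],(400,360))
w=cv2.resize(camera('wrist')[:,140:420],(400,600))
cv2.imwrite('pics/y1.png',np.hstack([a,np.vstack([c,cv2.resize(camera('wrist')[60:360,130:430],(400,200))])]))
E
```

```text
[0.61122855 0.02137803 0.02827515] [-0.0554931   0.74124287 -1.91369781] [ 0.02723706 -0.00219693  0.01913112]
```

View pics/y1.png

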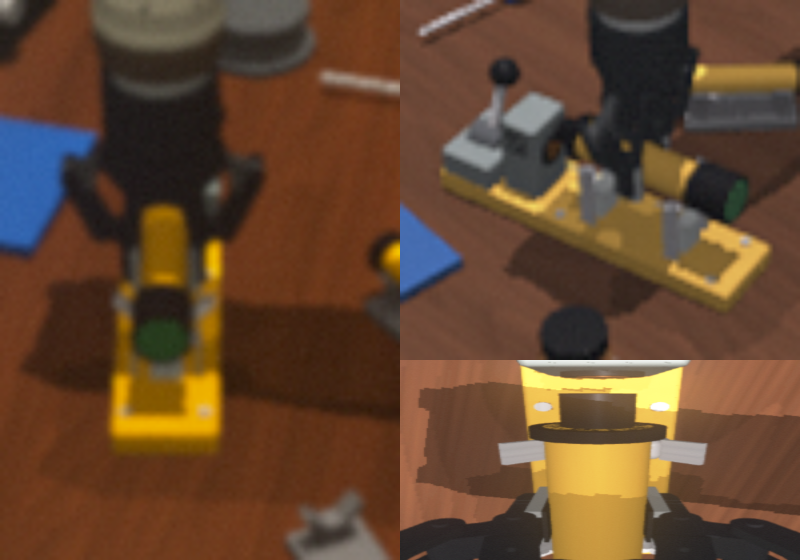

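The picture shows the tube right over the clips, eyepiece towards the lamp house, with the clip guides centred about 1.7 mm to tool +y of it. I'll correct that and press down slowly.

send_rows(
  targets="0 1.7 0 0 255;0 1.7 3 0 255;0 1.7 6 0 255;0 1.7 9 0 255;0 1.7 11 0 255;0 1.7 13 0 255;0 1.7 13 0 255",
)

```text
time: 10.25
ee_pos: [0.6108, 0.0211, 0.017]
tcp_rot: [-179.8, -0.0, -78.6]
wrist_force: [0.2, 0.9, 9.7]
opening: 0.0305
grasp_force: 71.7
```

send_rows(
  targets="0 0 3 0 255;0 0 5 0 255;0 0 7 0 255;0 0 9 0 255;0 0 11 0 255;0 0 13 0 255;0 0 13 0 255",
)

```text
time: 11.12
ee_pos: [0.6102, 0.0212, 0.0022]
tcp_rot: [-179.9, -0.0, -78.6]
wrist_force: [3.9, 1.1, 0.7]
opening: 0.0304
grasp_force: 71.0
```

send_rows(
  targets="0 0 1 0 255;0 0 2 0 255;0 0 2.5 0 255;0 0 2.5 0 255",
)

```text
time: 11.62
ee_pos: [0.6104, 0.0212, 0.0019]
tcp_rot: [-179.9, -0.0, -78.6]
wrist_force: [-2.8, 0.6, 15.9]
opening: 0.0303
grasp_force: 72.2
```

```bash
python3 - <<'E'
from h import *
o=bot.get_obs();print(o['ee_pos'],o['tcp_rot'],o['wrist_force'],o['torque'],o['opening'])
E
```

```text
[0.6104244  0.02120151 0.00193205] [-1.79853191e+02 -1.51229038e-02 -7.85954291e+01] [-2.83870596  0.6032136  15.89339896] [ 0.14206772  0.58408518 -0.0080498 ] 0.0303409252686478
```

send_rows(
  targets="0 0 0 0 255;0 0 -2.4 0 255;0 0 -2.4 0 100;0 0 -2.4 0 0;0 0 -2.4 0 0;0 0 -2.4 0 0;0 0 -2.4 0 0;0 0 -2.4 0 0;0 0 -30 0 0;0 0 -80 0 0;0 0 -120 0 0;0 0 -120 0 0;0 0 -120 0 0",
)

```text
time: 13.25
ee_pos: [0.6095, 0.0211, 0.1189]
tcp_rot: [180.0, 0.0, -78.6]
wrist_force: [0.7, -0.4, -0.5]
opening: 0.0852
grasp_force: 0.0
```

```bash
cat > v.py <<'E'
import sys
from h import *
m=camera_model('wrist');T=Ttool();g=camera('wrist');n=sys.argv[1];cv2.imwrite(f'pics/{n}.png',g)
o=bot.get_obs();print(o['ee_pos'],o['wrist_force'],o['opening'],o['time'])
hsv=cv2.cvtColor(g,cv2.COLOR_BGR2HSV);V=hsv[...,2]
col=g[:,270:290].astype(int).mean(1);d=np.abs(np.diff(col,axis=0)).sum(1)
print('row edges',sorted((int(i),int(d[i])) for i in np.argsort(d)[::-1][:22]))
zt=T[2,3]-.062
for a in (0,2,4,6):print(a,[round(float(proj(m,[(x+a)/1000,.0014,zt-r/1000],np.eye(4))[0][1]),1) for x,r in [(76,11),(58,20),(52,20),(-52,16),(-88,20)]])
E
python3 v.py v1
```

```text
[0.60913355 0.02107837 0.11823226] [-0.84137353  1.12496912 -1.19217198] 0.08517526039331265 13.3
row edges [(11, 81), (12, 105), (15, 191), (16, 179), (23, 92), (25, 71), (84, 67), (85, 146), (86, 83), (93, 100), (94, 135), (108, 179), (109, 58), (144, 161), (145, 86), (256, 96), (272, 122), (273, 169), (274, 67), (313, 65), (362, 68), (363, 76)]
0 [113.6, 141.0, 149.7, 277.3, 317.6]
2 [110.6, 138.0, 146.8, 275.2, 315.6]
4 [107.6, 135.1, 143.9, 273.0, 313.6]
6 [104.6, 132.1, 141.0, 270.8, 311.5]
```

Edge rows (eyepiece 108, collar 144, hood 273/313) match a level, fully seated tube at z 62 mm. Now the switch: I'll shut the fingers and come down on the lever's +y side.

send_rows(
  targets="30 20 0 0 255;70 40 0 0 255;115 60 0 0 255;158 80 0 0 255;158 80 0 0 255;158 80 0 0 255;158 80 35 0 255;158 80 70 0 255;158 80 70 0 255;158 80 70 0 255",
)

```text
time: 14.55
ee_pos: [0.563, -0.149, 0.0508]
tcp_rot: [-180.0, -0.0, -78.5]
wrist_force: [0.8, -0.9, 1.0]
opening: -0.0001
grasp_force: 0.0
```

```bash
cat > b.py <<'E'
from h import *
o=bot.get_obs();print(o['ee_pos'],o['wrist_force'],o['opening'],o['time'])
O=np.array([.611,.0176]);c,s=np.cos(np.radians(101.4)),np.sin(np.radians(101.4))
W=lambda x,y,z:np.array([O[0]+c*x-s*y,O[1]+s*x+c*y,z])/1
print('tcp stand',np.array([[c,s],[-s,c]])@(o['ee_pos'][:2]-O))
for n in('side','scene','wrist'):
    g=camera(n);m=camera_model(n);T=Ttool() if n=='wrist' else None
    for a in(-.5,0,.5):
        u,v=proj(m,W(-.155,-.06*np.sin(a),.042+.06*np.cos(a)),T)[0]
        x,y=int(round(u)),int(round(v));ok=3<=x<557 and 3<=y<417
        print(n,a,x,y,g[y-2:y+3,x-2:x+3].mean((0,1)).round() if ok else '')
E
python3 b.py
```

```text
[ 0.56304969 -0.14898464  0.05076075] [ 0.76079215 -0.88157674  1.01741406] -0.00011280343478068938 14.55
tcp stand [-0.15382039  0.07993098]
side -0.5 262 178 [19. 24. 35.]
side 0 252 176 [ 30.  56. 106.]
side 0.5 242 178 [ 31.  56. 105.]
scene -0.5 226 203 [26. 23. 23.]
scene 0 220 205 [ 53.  69. 105.]
scene 0.5 215 212 [44. 57. 85.]
wrist -0.5 177 274 [57. 65. 74.]
wrist 0 112 282 [ 98. 129. 196.]
wrist 0.5 62 274 [ 98. 130. 202.]
```

send_rows(
  targets="0 -10 0 0 255;0 -16 0 0 255;0 -22 0 0 255;0 -28 0 0 255;0 -34 0 0 255;0 -40 0 0 255;0 -46 0 0 255;0 -52 0 0 255;0 -58 0 0 255;0 -64 0 0 255;0 -70 0 0 255;0 -74 0 0 255;0 -74 0 0 255",
)

```text
time: 16.32
ee_pos: [0.6353, -0.1349, 0.0494]
tcp_rot: [180.0, 0.0, -78.6]
wrist_force: [0.1, -0.2, 0.4]
opening: -0.0003
grasp_force: 0.0
```

```bash
python3 b.py
```

```text
[ 0.63531136 -0.13485598  0.04935441] [ 0.06869954 -0.23410088  0.43050241] -0.0002791883703828898 16.325
tcp stand [-0.15425352  0.00630232]
side -0.5 262 178 [ 29.  56. 107.]
side 0 252 176 [42. 48. 55.]
side 0.5 242 178 [25. 35. 58.]
scene -0.5 226 203 [58. 68. 91.]
scene 0 220 205 [41. 40. 39.]
scene 0.5 215 212 [37. 43. 59.]
wrist -0.5 324 276 [53. 68. 98.]
wrist 0 265 284 [130. 132. 131.]
wrist 0.5 208 276 [47. 46. 55.]
```

send_rows(
  targets="0 -3 0 0 255;0 -6 0 0 255;0 -8 0 0 255;0 -8 0 0 255",
)

```text
time: 16.98
ee_pos: [0.6431, -0.1333, 0.0495]
tcp_rot: [-180.0, 0.0, -78.6]
wrist_force: [-1.4, -0.3, -1.2]
opening: 0.0002
grasp_force: 0.2
```

send_rows(
  targets="0 -2 0 0 255;0 -4 0 0 255;0 -6 0 0 255;0 -6 0 0 255",
)

```text
time: 17.48
ee_pos: [0.6449, -0.133, 0.0493]
tcp_rot: [179.6, 0.0, -78.7]
wrist_force: [-20.1, -3.3, 7.8]
opening: 0.0001
grasp_force: 10.9
```

The lever is hard against its stop at 20 N. I'll back off and rise clear.

send_rows(
  targets="0 10 0 0 255;0 25 0 0 255;0 25 -40 0 255;0 25 -90 0 255;0 25 -120 0 255;-60 25 -120 0 255;-120 15 -120 0 255;-153 7 -120 0 255;-153 7 -70 0 255;-153 7 -70 0 0;-153 7 -70 0 0;-153 7 -70 0 0;-153 7 -70 0 0;-153 7 -70 0 0",
)

```text
time: 19.23
ee_pos: [0.612, 0.0162, 0.1203]
tcp_rot: [-179.9, -0.0, -78.6]
wrist_force: [-0.3, 0.6, -0.0]
opening: 0.085
grasp_force: 0.0
```

```bash
python3 v.py v2; python3 - <<'E'
from h import *
g=camera('side');s=camera('scene')
for n,im,r in(('side',g,(165,195,228,280)),('scene',s,(190,225,200,240))):
    c=im[r[0]:r[1],r[2]:r[3]].max(2);y,x=np.where(c<45);print(n,'dark centroid',x.mean()+r[2],y.mean()+r[0],len(x))
    print('\n'.join(''.join('#' if v<50 else '.' for v in row) for row in c))
E
```

```text
[0.61186195 0.01622643 0.12002058] [-0.01229301  0.37235273  0.35706616] 0.08525637087606273 19.275
row edges [(21, 109), (22, 67), (24, 173), (25, 184), (26, 51), (34, 59), (93, 66), (94, 157), (95, 88), (100, 50), (101, 153), (102, 93), (115, 195), (116, 74), (151, 100), (152, 166), (257, 63), (277, 144), (278, 163), (317, 75), (362, 70), (363, 77)]
0 [113.5, 140.7, 149.4, 276.4, 316.5]
2 [110.6, 137.8, 146.5, 274.3, 314.5]
4 [107.6, 134.9, 143.7, 272.1, 312.5]
6 [104.6, 131.9, 140.7, 269.9, 310.5]
side dark centroid 252.93279569892474 170.24193548387098 372
......##################################......#####.
.....###################################.......####.
....#####################################.....######
....######################################....#####.
...#########...###############.############..######.
###########......###....###......##################.
##########........................#################.
#########..........................################.
########.............................##############.
######................................#############.
###
[... 1852 characters left out ...]
...
........................................
..............#..#......................
.............##..##.....................
.............##.###.....................
............#######.....................
.............######.....................
.............######.....................
................#.......................
........................................
........................................
..........................###.........##
...........................###.......###
...........................##.......##..
..............................#.....#...
.............................##.....#...
..............................#....##..#
...................................#####
```

```bash
python3 -c "
from workcell import ticket
print(ticket.job_done())"
```

```text
the job is handed in; nothing more can be done
None
```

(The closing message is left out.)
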